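# Key the blower test bench to on

## Task

Enable the blower test bench: take the red T-handled key out of its blue stand, put its blade fully home in the slotted brass barrel of the grey key switch, and turn it clockwise (seen from above) by its crossbar to the stop, so that the crossbar points at the green ON mark. The barrel has come to rest somewhere near the white OFF mark, so feel for its slot. Leave the key in, switched on, let go of it, and do not disturb the tools and parts round about.

Things in the scene. Friction and masses are not known exactly. Their poses are not given: they have to be found in the camera images.
- key: loose T-shaped key, 72 mm tall, about 0.11 kg, standing upright in its stand at the start. Origin at the blade's tip (lowest point), z up along the stem, x along the blade's width and the crossbar. Steel blade z 0 to 24 mm, 26 mm wide (x), 6 mm thick (y), its last 7 mm tapered to a nose of about 22 x 4 mm. Same after half a turn about z: either way round fits
- crossbar (a point): centre of the key's red crossbar, 62 mm above the blade's tip; axes as the key's. Crossbar 84 mm (x) x 12 mm (y) x 20 mm high, on a stem 9.6 mm across. Grip it across its 12 mm
- collar (a point): centre of the underside of the key's dark round collar (34 mm across, 5 mm thick), 24 mm above the blade's tip; it rests on the top of whatever the blade is in
- key_stand: fixed blue block, 70 (x) x 56 (y) x 40 mm high, origin at the centre of its underside. Its loose slot runs along its x, and so does the parked key's crossbar, whose centre is 78 mm above the bench. Lift the key 30 mm straight up to clear it
- key_switch: fixed grey enclosure, 120 (x) x 104 (y) x 42 mm high, origin at the centre of its underside, z up. On its middle a steel ring (58 mm outside, 40 to 43 mm inside, top 70 mm above the bench) round the brass barrel that turns. Barrel friction 0.14 N m (about 4 N at a crossbar end); it stays where left
- keyhole (a point): centre of the barrel's face, on its turning axis, 68 mm above the bench; axes as the switch's (do not turn with the barrel). Slot through the centre, 30 x 9 mm, 26 mm deep; the blade enters only within 0.1 to 0.2 rad of it. If not, the blade's tip stands on the face (crossbar centre 130 mm above the bench); fully home the collar lies on the face (crossbar centre 106 mm above the bench)
- off_mark (a point): white OFF mark on the enclosure, 40 mm from the barrel's axis at -1.24 rad (71 degrees clockwise, from above) from the switch's +x. At the start the slot points at it or up to 0.7 rad to either side: its angle is not listed, find it by touch or eye. The barrel turns at most 0.77 rad counterclockwise from here
- on_mark (a point): green ON mark on the enclosure, 41 mm from the barrel's axis on the switch's -x side. At ON the crossbar lies along the switch's x. The crossbar end at the OFF mark goes clockwise (from above) 1.2 to 2.6 rad to ON, where the barrel meets its stop; the blade has about 0.1 rad of play in the slot
- tachometer: orange hand meter, 54 x 114 x 30 mm, bystander
- marker_1: white and black marker pen, 135 mm, bystander
- impeller_1: black fan wheel, 55 mm across, 20 mm high, bystander
- blower_6: black radial blower, 78 x 84 x 29 mm, bystander
- esd_brush: black brush, 132 mm long, bystander

How it is judged (in metres and radians):
On the way, in this order (a step that is already met when the one before it is completed fails the run):
1. the key is fully home in the barrel, not yet at ON (z of key in the frame of keyhole below -0.021 m and horizontal distance between key and keyhole below 0.005 m and angle between key's own z axis and vertical below 0.15 rad and angle between the x axis of key and the x axis of key_switch, either way round above 0.35 rad), for 0.2 s.
2. the key stands at ON (angle between the x axis of key and the x axis of key_switch, either way round below 0.17 rad and z of key in the frame of keyhole below -0.02 m and horizontal distance between key and keyhole below 0.006 m), for 0.2 s.
At the end, for the whole second after the job is handed in: the key stands upright (within 0.15 rad) in the barrel at rest, its blade at least 20 mm below the barrel's face and within 5 mm of its axis, its crossbar within 0.17 rad of the switch's x axis (ON) (angle between the x axis of key and the x axis of key_switch, either way round below 0.17 rad and z of key in the frame of keyhole below -0.02 m and horizontal distance between key and keyhole below 0.005 m and angle between key's own z axis and vertical below 0.15 rad and linear speed of key below 0.02 m/s); the robot touches nothing.
It fails at once if a bystander is moved more than 30 mm (distance of any of tachometer, marker_1, impeller_1, blower_6, esd_brush from where it was at the start of the episode above 0.03 m).
It also fails if it takes over 64 s, if anything falls off the work surface, if the arm or the gripper's body presses on something with over 40 N, if the wrist force passes 120 N, or if a joint passes its speed limit or range.

## Robot

A 7-joint arm with a two-finger parallel gripper is mounted at the origin on a cart in front of the work surface, level with it; the furniture and walls round the work are solid. World frame = base frame: x ahead of the robot, y to its left, z up, the work surface at z = 0. Lengths are in m, angles in degrees, forces in N, time in s.
With the tool pointing down it reaches from about 0.35 to 0.775 m from the base axis. Payload 3.1 kg.
Tool frame: the origin (TCP) lies on the centre line of the jaws, within the pads' length; the fingertips stand 17 mm ahead of it and the grasp point (between the pads) lies 2 mm behind it (robot.tip_reach is the distance from the TCP to the fingertips, in m); z points along the fingers, y is the direction in which the jaws open and shut (so a half turn about z gives the same grasp; the last joint's range is limited). The gripper opens to 85 mm and grips with 20 to 120 N. Pads are 22 mm wide; open, the fingers measure 114 mm over their backs; the gripper's body (76 mm by 85 mm) begins 54 mm behind the grasp point. The pads swing forward as they close: fully open they stand 13 mm farther back than shut.
Start: joints at [-67.019, 17.813, 0.802, 86.603, -0.252, 75.585, -1.558], TCP at [0.236, 0.497, 0.248] pointing down, gripper open.
Joint ranges: [-154.91, 154.91], [-16.99, 109.72], [-72.82, 74.43], [7.12, 147.25], [-82.49, 262.49], [11.32, 116.49], [-174.64, 174.64]. Speed limits (degrees/s): [159.86, 159.86, 180, 180, 180, 180, 180].

## Interface

Orientations are given as [roll, pitch, yaw] about the fixed x, y, z axes, in that order (R = Rz(yaw) Ry(pitch) Rx(roll)).
In Python, from station import robot, fingers, vision, workorder, recognise gives the robot as it stands. Calls block until the motion is done:
- robot.move_to(position, orientation): joint-space move of the TCP to a pose.
- robot.line_to(position, orientation=None, velocity=0.15, f_stop=None): straight line of the TCP; orientation=None keeps the orientation; velocity is the mean speed in m/s. With f_stop (N) it stops when the force on the tool has changed by that much, and returns True; else False.
- robot.move_j(angles): joint-space move.
- fingers.gripper_to(opening, force=None): opening from 0.0 (shut) to 1.0 (fully open); force is the grip in N (None keeps the last); returns when the fingers have stopped.
- robot.pause(seconds).
- robot.inverse_kinematics(position, orientation): joint angles nearest the present ones, or None.
- vision.grab_frame(name): name is "scene" or "side" or "wrist"; returns the picture (384x512x3 uint8, red, green, blue); there is no depth.
- vision.calibration(name): a dict with "mtx" (3x3 intrinsics, pixels), "k1" (the pictures are not rectified: a ray, as slopes to the right and down, at radius r is drawn at 1 + k1 r^2 times it, then the intrinsics apply), "extrinsics" (4x4, takes a point from world to camera coordinates); the wrist camera has in their place "T_tool_cam" (4x4, takes a point from camera to tool coordinates, whose origin is the TCP and whose axes are the flange's). Camera axes: x right, y up, looking along -z (the intrinsics and any distortion apply to the point x, -y, -z); pixel columns grow to the right and rows downward; lengths in m; the calibration is good to about 2 mm. A picture is of the moment at which its call begins: read the wrist's pose just before it. calibration takes no time and is no camera call.
A pose or a line that the arm cannot do raises robot.PlanningError and nothing moves.
- workorder.close_job(): hands the job in, once; it reports no verdict.
Trained networks look in the newest picture that a camera, given by its name, has taken for a name from the list of things; names that differ only in an ending like _2 or _b are one class to them, and where a whole thing is asked for, a point or a joint stands for the part that bears it (a point fixed in the world has none). Each returns a list of dicts, best first, with "p" (0 to 1); they miss things now and then, are a little off and sometimes report something else, mostly with a low value. They report only what shows in the picture. A call takes as long as a camera call.
- recognise(label, camera): "rect" ([centre column, centre row, width, height] in pixels, round what is visible of it).
Readings, each from a call of its own:
- robot.current_time_s(): time.
- robot.current_joint_positions(): joint angles.
- robot.current_dq(): joint speeds.
- robot.current_joint_torque(): joint torques, N m.
- robot.current_tool_pos(): TCP position.
- robot.current_eef_rot(): TCP orientation.
- robot.current_contact_force(): force on the tool from outside, world axes, zero at the start.
- robot.current_torque(): the same for the moment, N m.
- robot.current_finger_gap(): opening from 0.0 (shut) to 1.0 (fully open).
Only numpy, scipy, OpenCV 4.12 (cv2) and the standard library are available. Lean on these libraries where they do the work, as an engineer would, in place of code of your own. Each camera call takes 0.05 s, during which the arm holds its last target.

## Working session

There is one attempt and no reset: what is moved stays moved. The work goes in short steps, each a Python script; the robot and the scene stay as the last script left them, time stands still between calls to the robot, and variables do not carry over. Pictures are saved under pics/ and viewed, and the job is handed in when it is done.

```bash
ls; mkdir -p pics; cat > h.py <<'E'
import numpy as np, cv2
from station import robot, fingers, vision, workorder, recognise
def save(name,fn):
    im=vision.grab_frame(name); cv2.imwrite('pics/'+fn,im[:,:,::-1]); return im
def ray(name,u,v,T=None):
    c=vision.calibration(name); K=np.array(c['mtx']); k=c['k1']
    d=np.array([(u-K[0,2])/K[0,0],(v-K[1,2])/K[1,1]]); s=d.copy()
    for _ in range(30): s=d/(1+k*(s@s))
    dc=np.array([s[0],-s[1],-1.])
    if name=='wrist':
        W=T@np.array(c['T_tool_cam'])
    else: W=np.linalg.inv(np.array(c['extrinsics']))
    return W[:3,3],W[:3,:3]@dc
def onplane(name,u,v,z,T=None):
    o,d=ray(name,u,v,T); return o+d*(z-o[2])/d[2]
def proj(name,P,T=None):
    c=vision.calibration(name); K=np.array(c['mtx'])
    E=np.linalg.inv(T@np.array(c['T_tool_cam'])) if name=='wrist' else np.array(c['extrinsics'])
    p=E@np.append(P,1); s=np.array([p[0],-p[1]])/-p[2]; s=s*(1+c['k1']*(s@s))
    return K[:2,:2]@s+K[:2,2]
def toolT():
    from scipy.spatial.transform import Rotation as R
    T=np.eye(4); T[:3,3]=robot.current_tool_pos(); T[:3,:3]=R.from_euler('xyz',robot.current_eef_rot(),degrees=True).as_matrix(); return T
E
python3 - <<'E'
from h import *
print(robot.current_time_s(),robot.current_tool_pos(),robot.current_eef_rot())
for c in ['scene','side','wrist']:
    save(c,c+'0.png'); k=vision.calibration(c); print(c,k)
for c in ['scene','side']:
  for l in ['key','crossbar','key_stand','key_switch','keyhole','off_mark','on_mark','collar']:
    print(c,l,recognise(l,c)[:2])
E
```

```text
pics
0.0 [0.23535406 0.49635    0.24722561] [-1.79866993e+02  4.68592645e-03  1.54634217e+02]
scene {'mtx': array([[388.24839475,   0.        , 252.51546535],
       [  0.        , 388.24839475, 194.63489707],
       [  0.        ,   0.        ,   1.        ]]), 'k1': -0.04544479274947124, 'extrinsics': array([[ 0.48034362, -0.87695169, -0.01502454, -0.2719092 ],
       [ 0.64145936,  0.3395687 ,  0.68791205, -0.4068951 ],
       [-0.59816377, -0.34007179,  0.72563853, -0.73461587],
       [ 0.        ,  0.        ,  0.        ,  1.        ]])}
side {'mtx': array([[454.77984614,   0.        , 261.25890227],
       [  0.        , 454.77984614, 199.65271265],
       [  0.        ,   0.        ,   1.        ]]), 'k1': 0.03938057986250152, 'extrinsics': array([[-0.95345238, -0.30122597,  0.0138375 ,  0.50462208],
       [ 0.16836625, -0.4937276 ,  0.85316227, -0.15778819],
       [-0.25016268,  0.81577937,  0.52146204, -1.18717255],
       [ 0.        ,  0.        ,  0.        ,  1.        ]])}
wrist {'mtx': array([[333.51757218,   0.        , 253.66546882],
       [  0.        , 333.517
[... 927 characters left out ...]
 209.4, 19.4, 28.5], 'p': 0.42}]
scene collar [{'rect': [180.7, 207.0, 18.4, 31.6], 'p': 0.68}, {'rect': [254.4, 227.1, 58.7, 52.0], 'p': 0.61}]
side key []
side crossbar [{'rect': [283.0, 238.0, 31.3, 15.4], 'p': 0.78}]
side key_stand [{'rect': [278.7, 249.9, 30.8, 28.8], 'p': 0.67}]
side key_switch [{'rect': [267.7, 159.1, 31.0, 7.1], 'p': 0.66}, {'rect': [273.4, 209.6, 49.7, 35.9], 'p': 0.56}]
side keyhole [{'rect': [272.1, 211.0, 50.3, 33.4], 'p': 0.73}]
side off_mark [{'rect': [270.9, 209.4, 49.4, 34.1], 'p': 0.78}, {'rect': [281.1, 250.8, 30.6, 24.6], 'p': 0.71}]
side on_mark [{'rect': [273.0, 210.9, 48.6, 37.0], 'p': 0.81}]
side collar [{'rect': [282.4, 240.1, 29.9, 20.1], 'p': 0.59}]
```

View images.

```bash
python3 - <<'E'
import cv2
a=cv2.imread('pics/scene0.png')[130:330,100:380]; b=cv2.imread('pics/side0.png')[140:300,170:390]
cv2.imwrite('pics/scene0c.png',cv2.resize(a,None,fx=2.8,fy=2.8,interpolation=cv2.INTER_CUBIC))
cv2.imwrite('pics/side0c.png',cv2.resize(b,None,fx=3.5,fy=3.5,interpolation=cv2.INTER_CUBIC))
E
```

```text
(no output)
```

View pics/scene0c.png

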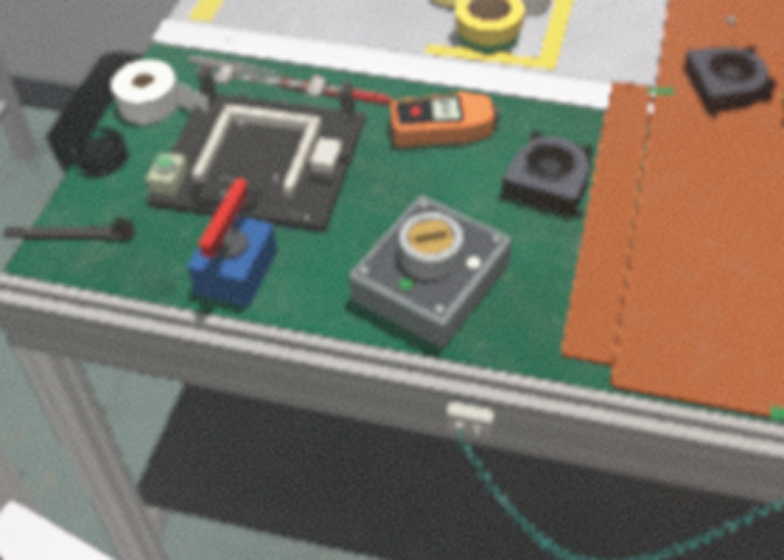

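View pics/side0c.png

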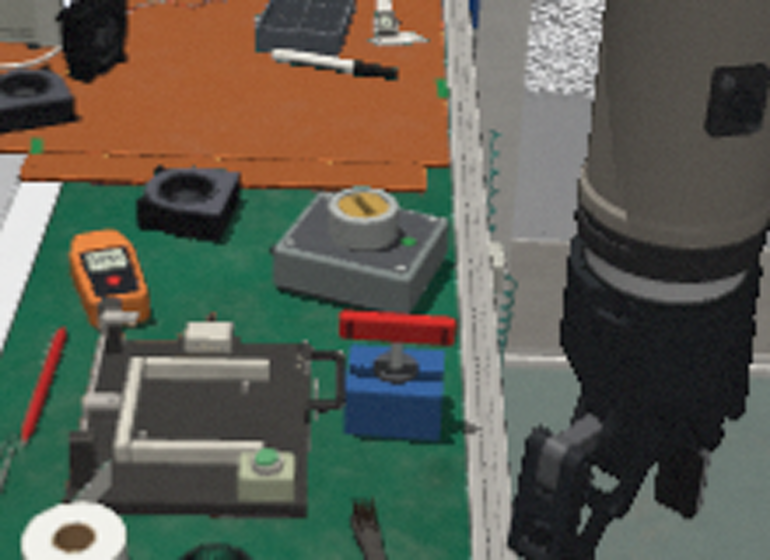

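View pics/wrist0.png

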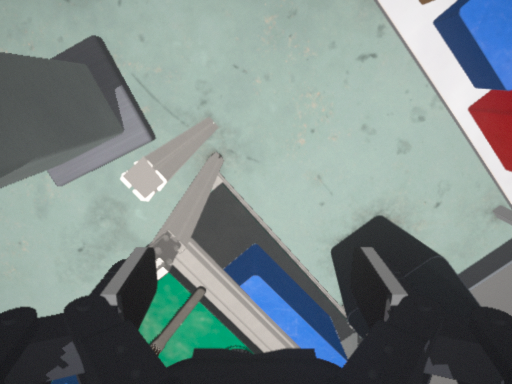

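View pics/scene0.png

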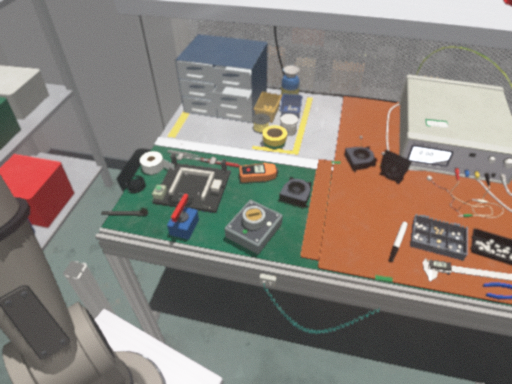

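```bash
python3 - <<'E'
from h import *
f=lambda u,v,z:onplane('scene',100+u/2.8,130+v/2.8,z)[:2].round(4)
g=lambda u,v,z:onplane('side',170+u/3.5,140+v/3.5,z)[:2].round(4)
print('bar',f(241,181,.088),f(206,244,.078), 'side',g(341,324,.078),g(455,330,.078))
b=f(431,237,.068);on=f(406,284,.042);off=f(473,263,.042);s1=f(415,241,.068);s2=f(447,232,.068)
print(b,on,off,s1,s2)
B=g(364,206,.068);ON=g(409,241,.042);S1=g(352,198,.068);S2=g(376,213,.068);print(B,ON,S1,S2)
for p,q in((b,on),(b,off),(s1,s2),(B,ON),(S1,S2)):
  d=q-p;print(np.degrees(np.arctan2(d[1],d[0])),np.hypot(*d))
for c,q in (((425,197),.042),((510,240),.042),((435,318),.042),((350,272),.042)): print(f(*c,q))
for c,q in (((315,190),.042),((447,215),.042),((408,287),.042),((274,252),.042)): print('s',g(*c,q))
for l in ['tachometer','marker_1','impeller_1','blower_6','esd_brush']:
  for c in['scene','side']:
    r=recognise(l,c)
    for q in r[:2]: print(l,c,q['p'],np.round(q['rect']),onplane(c,*q['rect'][:2],.015).round(3))
E
```

```text
bar [0.4665 0.1388] [0.396  0.1282] side [0.4688 0.1432] [0.3892 0.1241]
[ 0.504  -0.0392] [ 0.4644 -0.035 ] [ 0.514  -0.0768] [ 0.4931 -0.0289] [ 0.5159 -0.0491]
[ 0.503  -0.0352] [ 0.4637 -0.0352] [ 0.5159 -0.0442] [ 0.4907 -0.0278]
173.94580810588516 0.03982210441450831
-75.10652704115839 0.038907068766485094
-41.53981677101349 0.03046112276328635
180.0 0.0393
146.94417718844633 0.03006659275674582
[0.5649 0.0009]
[ 0.5543 -0.0945]
[ 0.4437 -0.0756]
[0.4526 0.0164]
s [ 0.5618 -0.0884]
s [ 0.4436 -0.0851]
s [0.4472 0.0301]
s [0.5634 0.0162]
tachometer scene 0.88 [260. 172.  35.  20.] [0.699 0.046 0.015]
tachometer side 0.89 [202. 216.  26.  26.] [0.697 0.042 0.015]
tachometer side 0.48 [274. 212.  52.  39.] [ 0.506 -0.046  0.015]
marker_1 scene 0.82 [396. 243.  16.  41.] [ 0.628 -0.378  0.015]
marker_1 side 0.46 [267. 159.  36.  11.] [ 0.627 -0.374  0.015]
marker_1 side 0.2 [285. 240.  35.  19.] [0.438 0.074 0.015]
impeller_1 scene 0.59 [133. 185.  21.  18.] [0.476 0.347 0.015]
impeller_1 side 0.56 [232. 307.  25.  24.] [0.486 0.354 0.015]
impeller_1 side 0.23 [280. 305.  18.  47.] [0.386 0.316 0.015]
blower_6 scene 0.58 [297. 192.  34.  31.] [ 0.673 -0.085  0.015]
blower_6 side 0.8 [224. 199.  28.  23.] [ 0.67  -0.067  0.015]
esd_brush scene 0.74 [124. 211.  47.   5.] [0.388 0.304 0.015]
esd_brush scene 0.28 [181. 209.  16.  30.] [0.468 0.17  0.015]
esd_brush side 0.71 [280. 305.  20.  47.] [0.386 0.314 0.015]
```

```bash
python3 - <<'E'
from h import *
def ik(p,y):
    q=robot.inverse_kinematics(p,[180,0,y]); return None if q is None else np.round(q,0)
for y in (11,191): print(y,ik([.43,.133,.2],y),ik([.43,.133,.075],y))
for y in range(-220,181,20): print(y,ik([.503,-.037,.125],y),ik([.503,-.037,.104],y))
E
```

```text
11 [-49.   9.  33. 107.  -5.  66. -93.] [-46.  19.  32. 116. -13.  49. -85.]
191 [-34.   8.  16. 106.  -2.  66.  84.] [-31.  17.  14. 115.  -6.  48.  87.]
-220 [-26.  21.  36. 105. -14.  58.  66.] [-25.  23.  35. 106. -15.  56.  66.]
-200 [-24.  21.  34. 105. -13.  58.  85.] [-24.  22.  33. 106. -15.  56.  86.]
-180 [-23.  21.  32. 105. -13.  58. 104.] [-22.  22.  31. 106. -14.  56. 105.]
-160 [-21.  20.  30. 105. -12.  58. 123.] [-20.  22.  29. 106. -12.  55. 124.]
-140 [-18.  20.  26. 105. -10.  58. 141.] [-17.  21.  24. 106. -10.  55. 142.]
-120 [-16.  19.  23. 105.  -9.  58. 160.] [-15.  21.  22. 106.  -9.  55. 161.]
-100 [ 47.  32. -62. 102.  31.  65. 145.] [ 47.  34. -62. 104.  33.  63. 143.]
-80 [ -45.   31.   65.  105.  -31.   64. -139.] [ -44.   33.   65.  107.  -34.   62. -136.]
-60 [ -45.   31.   65.  105.  -31.   64. -119.] [ -44.   33.   65.  107.  -34.   62. -116.]
-40 [-45.  31.  65. 105. -31.  64. -99.] [-44.  33.  65. 107. -34.  62. -96.]
-20 [-35.  24.  48. 105. -21.  60. -88.] [-35.  26.  49. 107. -23.  58. -86.]
0 [-32.  23.  45. 105. -19.  59. -70.] [-32.  25.  44. 106. -20.  57. -69.]
20 [-31.  22.  42. 105. -17.  59. -51.] [-30.  24.  42. 106. -19.  57. -50.]
40 [-30.  22.  42. 105. -17.  59. -32.] [-29.  24.  41. 106. -19.  57. -30.]
60 [-29.  22.  41. 105. -17.  59. -12.] [-29.  24.  40. 106. -18.  56. -11.]
80 [-29.  22.  40. 105. -16.  59.   7.] [-28.  23.  39. 106. -17.  56.   8.]
100 [-28.  22.  38. 105. -16.  59.  27.] [-27.  23.  38. 106. -17.  56.  28.]
120 [-27.  21.  37. 105. -15.  59.  46.] [-26.  23.  36. 106. -16.  56.  47.]
140 [-26.  21.  36. 105. -14.  58.  66.] [-25.  23.  35. 106. -15.  56.  66.]
160 [-24.  21.  34. 105. -13.  58.  85.] [-24.  22.  33. 106. -15.  56.  86.]
180 [-23.  21.  32. 105. -13.  58. 104.] [-22.  22.  31. 106. -14.  56. 105.]
```

```bash
python3 - <<'E'
from h import *
robot.move_to([.43,.133,.23],[180,0,191]); fingers.gripper_to(0.6)
T=toolT(); print(robot.current_time_s(),T[:3,3],robot.current_eef_rot())
save('wrist','w1.png'); np.save('T1.npy',T)
for l in ['crossbar','key_stand']: print(l,recognise(l,'wrist')[:2])
E
```

```text
3.4083 [0.42996773 0.13324303 0.22997477] [-1.79999180e+02 -2.28072941e-03 -1.68971090e+02]
crossbar [{'rect': [255.0, 178.3, 34.7, 100.4], 'p': 0.87}]
key_stand [{'rect': [254.2, 165.2, 57.9, 75.1], 'p': 0.95}, {'rect': [252.6, 179.9, 35.2, 95.3], 'p': 0.19}]
```

View pics/w1.png

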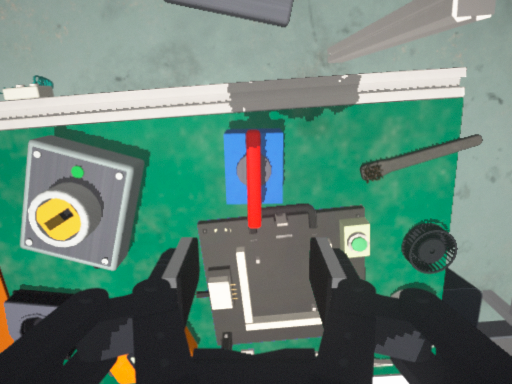

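```bash
python3 - <<'E'
from h import *
a=cv2.imread('pics/w1.png'); 
k=cv2.resize(a[120:240,200:310],None,fx=5,fy=5,interpolation=cv2.INTER_CUBIC)
s=cv2.resize(a[130:280,10:150],None,fx=4,fy=4,interpolation=cv2.INTER_CUBIC)
cv2.imwrite('pics/w1k.png',k);cv2.imwrite('pics/w1s.png',s)
E
```

```text
(no output)
```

View pics/w1k.png

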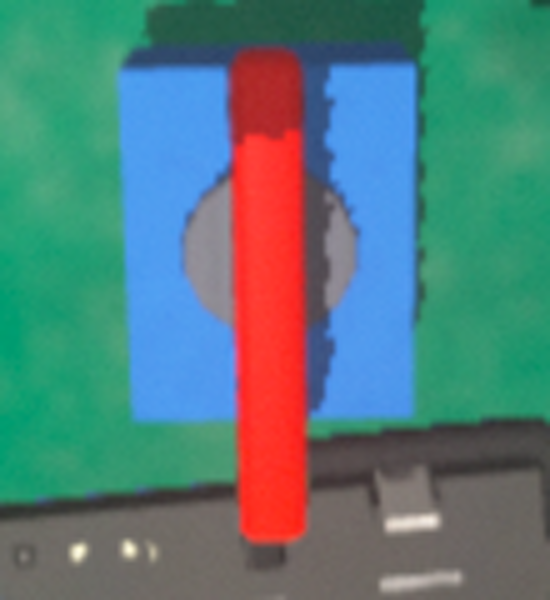

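View pics/w1s.png

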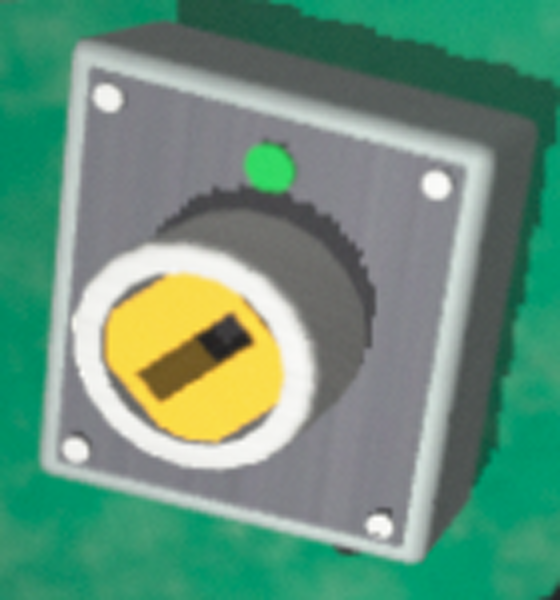

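```bash
python3 - <<'E'
from h import *
T=np.load('T1.npy')
k=lambda u,v,z:onplane('wrist',200+u/5,120+v/5,z,T)[:2]
s=lambda u,v,z:onplane('wrist',10+u/4,130+v/4,z,T)[:2]
def rep(n,p,q): d=q-p; print(n,(p+q)/2,np.hypot(*d),np.degrees(np.arctan2(d[1],d[0])))
rep('bar',k(266,52,.088),k(273,538,.088)); rep('collar',k(182,250,.045),k(358,250,.045))
rep('standfar',k(120,67,.04),k(131,418,.04)); rep('standR',k(417,65,.04),k(413,415,.04))
rep('slot',s(150,384,.068),s(243,329,.068)); rep('screwsTL-BL',s(108,98,.042),s(76,449,.042)); rep('screwsTR-BR',s(436,185,.042),s(379,526,.042))
rep('screwdiag',s(108,98,.042),s(379,526,.042));rep('screwdiag',s(436,185,.042),s(76,449,.042))
rep('ring',s(73,330,.07),s(316,370,.07)); print('on',s(270,168,.042))
E
```

```text
bar [0.42889276 0.13345528] 0.08323000752908057 11.886707691838565
collar [0.42960613 0.13366785] 0.03350594043342236 101.08583583975506
standfar [0.43571271 0.10641258] 0.06957526081930707 11.434737764274436
standR [0.42446212 0.1612207 ] 0.0693140109368772 11.870171538378955
slot [ 0.50502021 -0.03635589] 0.02803165011366533 130.55416797416711
screwsTL-BL [ 0.50294716 -0.07730074] 0.09594416634445206 -4.6829847725483535
screwsTR-BR [0.50944835 0.00247773] 0.09617164047825282 -4.673478837453648
screwdiag [ 0.50625476 -0.03741217] 0.12501507673300602 35.13344444857788
screwdiag [ 0.50614075 -0.03741084] 0.12505684060069525 -44.47394982917678
ring [ 0.50239561 -0.0356724 ] 0.05626828931073612 91.13855045040724
on [ 0.46503279 -0.03385208]
```

```bash
python3 - <<'E'
from h import *
y=np.radians(143)
robot.move_to([.506-.04*np.cos(y),-.0373-.04*np.sin(y),.17],[180,0,143])
T=toolT(); print(robot.current_time_s(),T[:3,3],robot.current_eef_rot())
im=save('wrist','w2.png'); np.save('T2.npy',T)
print(recognise('keyhole','wrist')[:2])
u,v=proj('wrist',[.506,-.0373,.068],T).astype(int); print(u,v)
u0,v0=max(u-100,0),max(v-80,0); print(u0,v0)
cv2.imwrite('pics/w2s.png',cv2.resize(im[v0:v0+160,u0:u0+200,::-1],None,fx=3.7,fy=3.7,interpolation=cv2.INTER_CUBIC))
E
```

```text
4.475 [ 0.53793424 -0.05882289  0.17008634] [ 1.79900365e+02 -9.59514653e-02  1.43210468e+02]
[{'rect': [248.9, 130.6, 192.9, 204.6], 'p': 0.87}]
250 143
150 63
```

View pics/w2s.png

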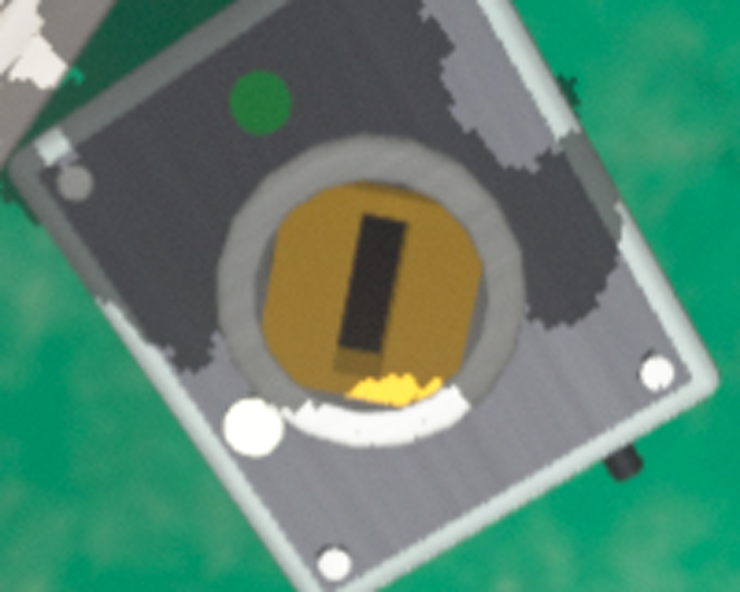

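```bash
python3 - <<'E'
from h import *
T=np.load('T2.npy')
s=lambda u,v,z:onplane('wrist',150+u/3.7,63+v/3.7,z,T)[:2]
def rep(n,p,q): d=q-p; print(n,(p+q)/2,np.hypot(*d),np.degrees(np.arctan2(d[1],d[0])))
rep('slotL',s(334,370,.068),s(363,214,.068));rep('slotR',s(379,372,.068),s(407,222,.068))
rep('w',s(348,290,.068),s(394,300,.068))
rep('flatL',s(262,318,.068),s(279,225,.068));rep('flatR',s(459,384,.068),s(484,265,.068))
rep('slotC',s(357,371,.068),s(385,218,.068))
rep('ringLR',s(217,290,.07),s(525,290,.07));rep('ringTB',s(371,133,.07),s(371,446,.07))
rep('on-off',s(261,102,.042),s(253,428,.042));print(s(261,102,.042),s(253,428,.042))
rep('scr',s(75,184,.042),s(657,373,.042));rep('scr',s(334,564,.042),s(657,373,.042))
E
```

```text
slotL [ 0.50260462 -0.04022372] 0.0292900565227493 132.30578917008322
slotR [ 0.50823156 -0.03419902] 0.028177967271515635 132.83335843788427
w [ 0.50535534 -0.03704616] 0.008660750805614481 40.95115809667433
flatL [ 0.49094543 -0.04927044] 0.017350693221754088 131.45726298408562
flatR [ 0.52097699 -0.02552461] 0.02265286882775167 132.59917853861552
slotC [ 0.50544474 -0.03717558] 0.02871636868873965 132.75345889281658
ringLR [ 0.50437903 -0.03629748] 0.05614908515164279 53.25217544358375
ringTB [ 0.5051179  -0.03685115] 0.057197012788661454 -36.90455631022823
on-off [ 0.49045342 -0.05532286] 0.06638453026946452 -39.788208619292554
[ 0.46494798 -0.03408142] [ 0.51595886 -0.0765643 ]
scr [ 0.50606954 -0.03760054] 0.125173779002867 35.259379527334076
scr [ 0.55391229 -0.04148774] 0.08030011863153792 85.3392911787912
```

```bash
python3 - <<'E'
from h import *
O=[180,0,191.7]
robot.move_to([.4292,.1335,.15],O)
robot.line_to([.4292,.1335,.076],O,velocity=.1,f_stop=15)
print(robot.current_tool_pos(),robot.current_eef_rot(),robot.current_contact_force())
fingers.gripper_to(0.0,force=70)
print(robot.current_finger_gap(),robot.current_contact_force(),robot.current_tool_pos())
robot.line_to([.4292,.1335,.16],O,velocity=.1)
T=toolT();np.save('T3.npy',T);print(T[:3,3],robot.current_finger_gap(),robot.current_contact_force(),robot.current_torque(),robot.current_time_s())
save('wrist','w3.png'); save('side','s3.png'); save('scene','sc3.png')
a=cv2.imread('pics/s3.png')[140:300,170:390];cv2.imwrite('pics/s3c.png',cv2.resize(a,None,fx=3.5,fy=3.5,interpolation=cv2.INTER_CUBIC))
E
```

```text
[0.42993168 0.13341474 0.07646735] [ 1.79998000e+02  6.92604331e-02 -1.68334658e+02] [ 0.72965985 -0.57555909  0.43542989]
0.1289502534567728 [-0.41834652 -0.08209703  3.06943253] [0.42960822 0.13365966 0.07656613]
[0.4285233  0.13329236 0.15928021] 0.1271177899738212 [ 1.17691845  0.22211784 -0.95351021] [ 0.00911043 -0.01001918  0.01355327] 7.8
```

View pics/w3.png

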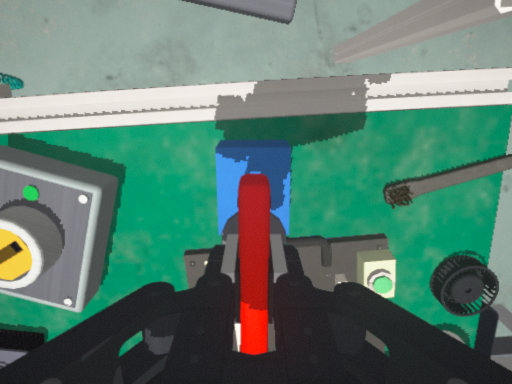

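View pics/s3c.png

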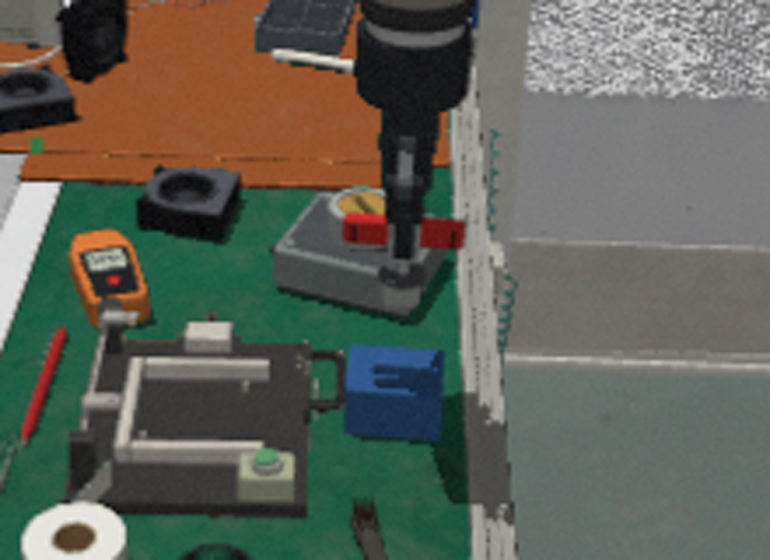

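```bash
python3 - <<'E'
from h import *
a=cv2.imread('pics/w3.png')[160:370,190:320];cv2.imwrite('pics/w3c.png',cv2.resize(a,None,fx=2.8,fy=2.8,interpolation=cv2.INTER_CUBIC))
T=np.load('T3.npy');Ti=np.linalg.inv(T)
z=.1708
for x in(-.042,.042):
  for dz in (0,-.02): 
    P=T@np.array([x,0,-.0115-dz,1]); u=proj('wrist',P[:3],T); print(x,dz,u,(u-[190,160])*2.8)
E
```

```text
-0.042 0 [252.89967224 372.49250803] [176.11908227 594.97902247]
-0.042 -0.02 [253.0140967  339.24972704] [176.43947077 501.89923571]
0.042 0 [252.93550571 182.96985041] [176.21941599  64.31558115]
0.042 -0.02 [253.06746298 169.88559464] [176.58889635  27.67966498]
```

View pics/w3c.png

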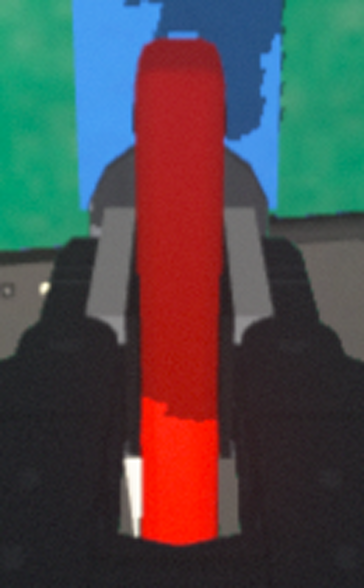

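```bash
python3 - <<'E'
from h import *
O=[180,0,132.5]
robot.move_to([.44,.09,.19],[180,0,170])
robot.move_to([.505,-.0365,.165],O)
robot.line_to([.505,-.0365,.145],O,velocity=.05)
print(robot.current_tool_pos(),robot.current_eef_rot(),robot.current_contact_force(),robot.current_time_s())
for c in('side','scene'):
  im=save(c,c+'4.png')
  u,v=proj(c,np.array([.505,-.0365,.09])).astype(int)
  cv2.imwrite('pics/%s4c.png'%c,cv2.resize(im[v-45:v+45,u-50:u+50,::-1],None,fx=6,fy=6,interpolation=cv2.INTER_CUBIC))
  t=proj(c,np.array([.5054,-.037,.068]));print(c,(t-[u-50,v-45])*6)
E
```

```text
[ 0.50480316 -0.03630704  0.14477817] [-1.79981492e+02 -2.01418052e-02  1.32520159e+02] [-0.45947212  0.01943426 -0.25360431] 9.5
side [302.20507278 314.43479329]
scene [302.54438906 305.64363125]
```

View pics/side4c.png

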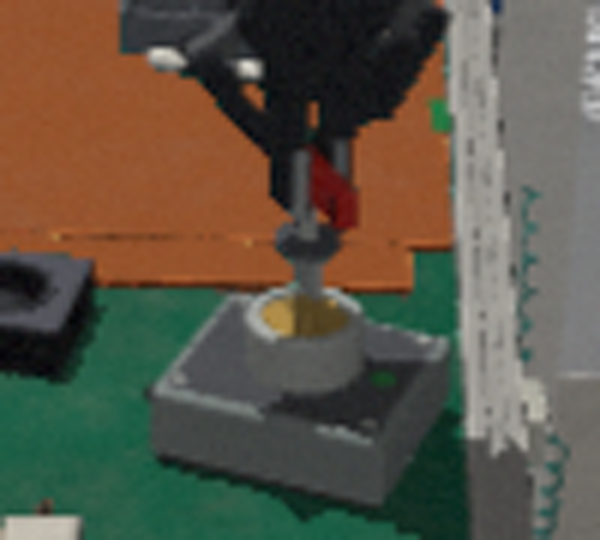

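View pics/scene4c.png

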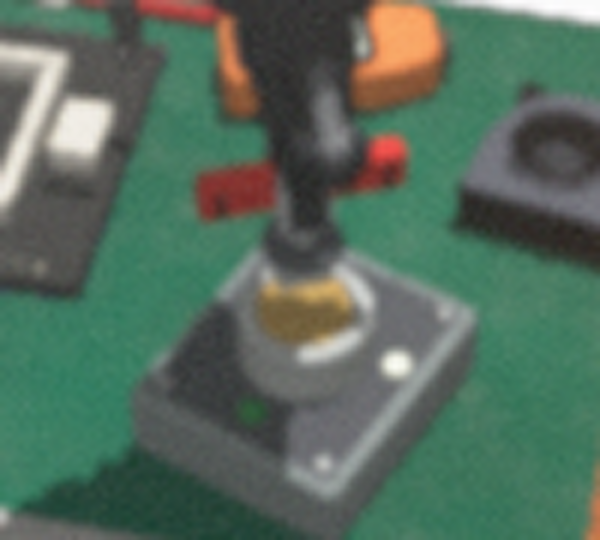

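```bash
python3 - <<'E'
from h import *
O=[180,0,132.5]
r=robot.line_to([.505,-.0365,.104],O,velocity=.03,f_stop=8)
print(r,robot.current_tool_pos(),robot.current_eef_rot(),robot.current_contact_force(),robot.current_torque(),robot.current_time_s())
E
```

```text
False [ 0.50488718 -0.03652841  0.10453814] [ 1.79989422e+02 -1.76898391e-02  1.32499237e+02] [-2.80843976  0.33639666  5.70103654] [0.06026516 0.61340968 0.02125379] 11.1167
```

```bash
python3 - <<'E'
from h import *
robot.pause(.3)
for y in (110,85,60,35,15,3,-2):
    robot.line_to([.505,-.0365,.1045],[180,0,y],velocity=.1)
    print(y,robot.current_eef_rot()[2].round(1),robot.current_tool_pos().round(4),robot.current_contact_force().round(1),robot.current_torque().round(2),robot.current_finger_gap().round(3),round(robot.current_time_s(),2))
    if abs(robot.current_torque()[2])>1.2: break
im=save('wrist','w5.png')
E
```

```text
Traceback (most recent call last):
AttributeError: 'float' object has no attribute 'round'
```

```bash
python3 - <<'E'
from h import *
A=np.array
def st(y): 
    print(y,A(robot.current_eef_rot()).round(1),A(robot.current_tool_pos()).round(4),A(robot.current_contact_force()).round(1),A(robot.current_torque()).round(2),round(robot.current_finger_gap(),3),round(robot.current_time_s(),2),flush=True)
st(110)
for y in (85,60,35,15,3,-2):
    robot.line_to([.505,-.0365,.1045],[180,0,y],velocity=.1)
    st(y)
    if abs(robot.current_torque()[2])>1.2: break
im=save('wrist','w5.png')
E
```

```text
110 [180.    0.  110.1] [ 0.5053 -0.0364  0.1046] [-1.4  1.   1.4] [0.08 0.13 0.08] 0.127 11.96
85 [179.9  -0.   85.1] [ 0.5058 -0.0363  0.1046] [1.1 0.7 0.6] [ 0.09 -0.39  0.09] 0.129 12.54
60 [179.9  -0.   60.1] [ 0.5062 -0.0366  0.1047] [ 3.4  0.5 -2.7] [ 0.02 -1.04  0.12] 0.131 13.12
35 [ 1.798e+02 -1.000e-01  3.510e+01] [ 0.5064 -0.037   0.1048] [ 5.   0.6 -2.9] [-0.16 -1.28  0.11] 0.127 13.71
15 [ 1.799e+02 -1.000e-01  1.500e+01] [ 0.506  -0.0376  0.1049] [ 4.5 -3.  -1.2] [-0.47 -1.08  0.07] 0.126 14.21
3 [179.9   0.    3. ] [ 0.5048 -0.0379  0.1047] [ 2.5 -3.9 -0.8] [-0.79 -0.69  0.02] 0.129 14.57
-2 [179.9  -0.   -1.9] [ 0.5048 -0.0378  0.1047] [ 3.  -4.  -0.1] [-1.09 -0.67  0.  ] 0.124 14.82
```

View pics/w5.png

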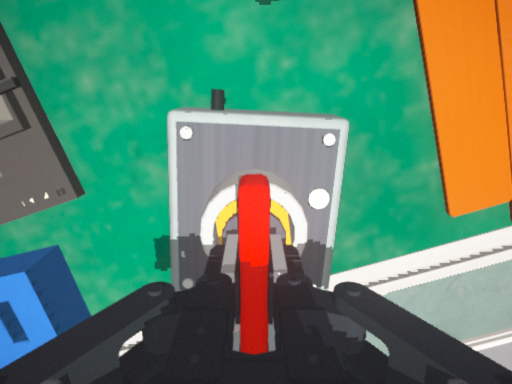

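```bash
python3 - <<'E'
from h import *
A=np.array
def st(y): 
    print(y,A(robot.current_eef_rot()).round(1),A(robot.current_tool_pos()).round(4),A(robot.current_contact_force()).round(1),A(robot.current_torque()).round(2),round(robot.current_finger_gap(),3),round(robot.current_time_s(),2),flush=True)
for y in (-4,-6,-8,-10):
    robot.line_to([.505,-.0365,.1045],[180,0,y],velocity=.1)
    robot.pause(.1); st(y)
    if abs(robot.current_torque()[2])>.6: break
im=save('wrist','w6.png');np.save('T6.npy',toolT())
E
```

```text
-4 [179.9  -0.   -3.9] [ 0.5048 -0.0378  0.1047] [ 2.  -4.6  0.1] [-1.12 -0.64  0.1 ] 0.125 15.22
-6 [179.9  -0.   -5.9] [ 0.5047 -0.0377  0.1047] [ 3.2 -3.9 -0.2] [-1.15 -0.67  0.06] 0.124 15.57
-8 [179.9  -0.   -7.9] [ 0.5047 -0.0377  0.1047] [ 2.2 -5.4  0.4] [-1.14 -0.61  0.08] 0.128 15.92
-10 [179.9  -0.   -9.8] [ 0.5047 -0.0377  0.1047] [ 2.1 -4.2 -0.4] [-1.2  -0.58  0.34] 0.126 16.27
```

View pics/w6.png

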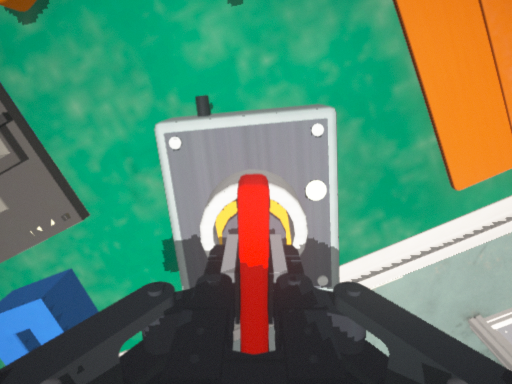

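```bash
python3 - <<'E'
from h import *
A=np.array
def st(y): 
    print(y,A(robot.current_eef_rot()).round(1),A(robot.current_tool_pos()).round(4),A(robot.current_contact_force()).round(1),A(robot.current_torque()).round(2),round(robot.current_finger_gap(),3),round(robot.current_time_s(),2),flush=True)
for y in (-11.5,-7):
    robot.line_to([.505,-.0365,.1045],[180,0,y],velocity=.1)
    robot.pause(.3); st(y)
fingers.gripper_to(.35); robot.pause(.2); st('rel')
robot.line_to([.5047,-.0377,.2],[180,0,-7],velocity=.1); 
robot.move_to([.44,.09,.26],[180,0,30]); robot.pause(.3);st('up')
robot.line_to([.44,.09,.27],[180,0,30])
for c in('side','scene'):
  im=save(c,c+'7.png')
  u,v=proj(c,np.array([.505,-.0365,.09])).astype(int)
  cv2.imwrite('pics/%s7c.png'%c,cv2.resize(im[v-45:v+45,u-50:u+50,::-1],None,fx=6,fy=6,interpolation=cv2.INTER_CUBIC))
  a=np.radians(-4.7)
  for s in(-1,1): print(c,(proj(c,np.array([.5054+s*.042*np.cos(a),-.037+s*.042*np.sin(a),.106]))-[u-50,v-45])*6)
E
```

```text
-11.5 [179.9   0.  -11.3] [ 0.5047 -0.0377  0.1047] [ 2.1 -5.3  0.1] [-1.26 -0.62  0.66] 0.127 16.87
-7 [179.9   0.   -7.1] [ 0.5047 -0.0375  0.1046] [ 2.2 -3.6 -0.3] [-1.14 -0.59  0.06] 0.129 17.42
rel [-180.    0.   -7.] [ 0.5047 -0.0361  0.1043] [ 0.3 -0.4 -0.7] [-0.06  0.02 -0.02] 0.348 17.94
up [1.799e+02 1.000e-01 2.980e+01] [0.4402 0.0885 0.2596] [-0.4 -0.5 -0.6] [-0.03 -0.01  0.02] 0.352 20.02
side [388.41745686 263.57685788]
side [222.18673388 228.10338368]
scene [243.08962628 310.93492304]
scene [356.65509383 181.81071989]
```

View pics/side7c.png

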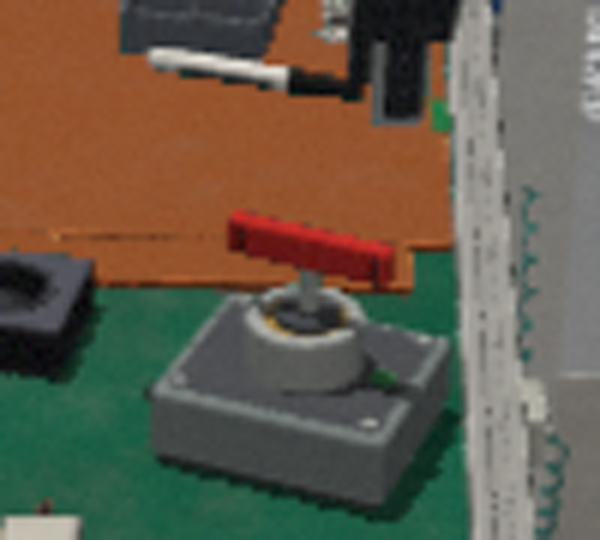

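View pics/scene7c.png

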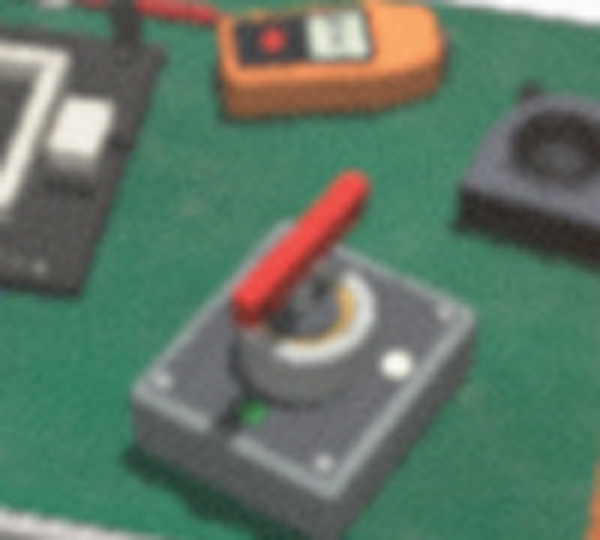

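```bash
python3 - <<'E'
from h import *
print(workorder.close_job(), robot.current_time_s())
E
```

```text
the job is handed in; nothing more can be done
the job is handed in; nothing more can be done
```

The key is in the barrel and switched to ON. I let go of it and handed the job in just after 20 s on the robot's clock, well inside the 64 s limit.

- **Insertion:** I took the slot's direction from the wrist camera, at about 132.5° in the world frame. The blade went in first time, with about 6 N of contact force and the tool at 104.5 mm, which is the fully home height.
- **Turning:** I turned the key about 140° clockwise. Past the ON angle the torque climbed from under 0.1 N m to 0.66 N m, which I took as the stop. I then backed off about 4° into the slot's play and released.
- **Last checks:** In the side and scene pictures the key stands upright with its collar down on the barrel face. The crossbar lies along the switch's x axis, within a few degrees by eye. The gripper is clear of everything, and I saw no sign that the parts nearby had moved, though I did not measure them again.
- **Disagreement:** Two estimates of where the crossbar sat in the grip differed by about 2 mm, and the fingers shifted about 1.4 mm on release. Neither affected the insertion or the final position.

The hand-in call gives no verdict, so I can't confirm how the run was judged.

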